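Run the culture jars home and shut the gate

ROBOT

A 7-joint arm with a two-finger parallel gripper is mounted at the origin on the work surface. World frame = base frame: x ahead of the robot, y to its left, z up, the work surface at z = 0. Lengths are in m, angles in rad, forces in N, time in s.
With the tool pointing down it reaches from about 0.4 to 0.85 m from the base axis. Payload 10.4 kg.
Tool frame: the origin (TCP) lies on the centre line of the jaws, within the pads' length; the fingertips stand r.tip_extent ahead of it and the grasp point (between the pads) lies 3 mm ahead of it (r.tip_extent is the distance from the TCP to the fingertips, in m); z points along the fingers, y is the direction in which the jaws open and shut (so a half turn about z gives the same grasp; the last joint's range is limited). The gripper opens to 87 mm and grips with 3 to 60 N. Pads are 19 mm wide; open, the fingers measure 117 mm over their backs; the gripper's body (75 mm by 190 mm) begins 51 mm behind the grasp point.
Start: joints at [1.267, 0.332, -0.065, 1.46, 0.022, 1.35, -0.088], TCP at [0.173, -0.601, 0.245] pointing down, gripper open.
Joint ranges: [-2.6, 2.6], [-0.5, 2.12], [-1.47, 1.34], [0.16, 2.42], [-1.27, 4.41], [0.06, 2.06], [-2.6, 2.6]. Speed limits (rad/s): [2.22, 2.22, 2.79, 2.79, 3.14, 3.14, 3.14].

INTERFACE

Orientations are given as a unit quaternion [x, y, z, w].
In Python, from bench import r gives the robot as it stands. The module is installed in compiled form; this text tells all that it offers.
- The arm moves only by the shell command python3 -m jog 'ROWS' [FORCE]. ROWS is JSON, a list of rows, each a list of 5 numbers: the shift along the tool's x, y, z in cm, then the turn about the tool's z in rad, then the closure, from 0 (fully open) to 1 (shut). A call has exactly 10 rows; each row shifts and turns the pose as measured when the row begins, along the tool's axes as they then stand; what a row does not reach is not made up. A row lasts 1/10 s, in which the tool goes at most 50 mm and 8.59 degrees, less where a joint would pass 70% of its speed; a pose out of reach is approached as far as the arm can. A call with a gripper value outside its range is refused whole. The fingers move at their own pace and stop on an object; FORCE is the grip in N (left out, the last holds). Time passes only in rows, so rows that do not move let the fingers close, or fill a call up. It gives the time, the measured TCP pose, the force and the opening at its end, in the units of the state.
- r.read_state(): the state, without advancing time (a new reading comes with each control period).
- r.camera(name): name is "scene" or "top" or "wrist"; returns a dict with "pixels" (420x560x3 uint8, red, green, blue), "fx", "fy", "cx", "cy" (pixels), "camera_from_world" (4x4, takes a point from world to camera coordinates). Camera axes: x right, y up, looking along -z (the intrinsics and any distortion apply to the point x, -y, -z); pixel columns grow to the right and rows downward; lengths in m; the calibration is good to about 2 mm. A picture is of the moment at which its call begins. There is no depth.
- r.close_job(): hands the job in, once; it reports no verdict.
The state is a dict: "time": time; "joint_positions": joint angles; "joint_vel": joint speeds; "joint_torque": joint torques, N m; "ee_pos": TCP position; "eef_rot": TCP orientation; "ft_force": force on the tool from outside, world axes, zero at the start; "torque": the same for the moment, N m; "width": finger opening in m.
Only numpy, scipy, OpenCV 4.12 (cv2) and the standard library are available. Lean on these libraries where they do the work, as an engineer would, in place of code of your own. Each camera call takes 0.05 s, during which the arm holds its last target. There are 200 camera calls.

TASK

The row of four capped culture jars in the aluminium channel belongs against the steel end stop: push the whole row along as one train, staying together, until it is fully home, then push the swing gate fully shut across the channel behind it. Only push with the fingers: do not lift, carry or tip any jar, and leave the spare jar and the other things on the bench where they are.

Things in the scene. Friction and masses are not known exactly. Their poses are not given: they have to be found in the camera images.
- track: fixed aluminium channel, 420 mm long: floor 4 mm thick, side rails 4 mm thick with tops 22 mm above the bench, 53 mm clear between them. Origin at bench level, middle of length and width; x along the channel to the end stop (roughly the robot's left), y across (roughly towards the robot), z up. With the row home the jar centres are at x = 175, 125, 75, 25 mm. Open at x = -210 mm.
- stop (a point): centre line of the channel on the inner face of the steel end stop (x = +200 mm of the track), 30 mm above the bench; the stop is a plate right across the channel, 10 mm thick, top 46 mm above the bench.
- jar1: round glass culture jar with a white cap, 50 mm diameter, 62 mm tall overall, about 0.12 kg (varies); origin at the centre of its underside, z up; stands on the channel floor 4 mm above the bench, in the row of four touching jars; the one nearest the end stop, 70 to 130 mm short of home at the start.
- jar2: round glass culture jar with a white cap, 50 mm diameter, 62 mm tall overall, about 0.12 kg (varies); origin at the centre of its underside, z up; stands on the channel floor 4 mm above the bench, in the row of four touching jars; second from the stop.
- jar3: round glass culture jar with a white cap, 50 mm diameter, 62 mm tall overall, about 0.12 kg (varies); origin at the centre of its underside, z up; stands on the channel floor 4 mm above the bench, in the row of four touching jars; third from the stop.
- jar4: round glass culture jar with a white cap, 50 mm diameter, 62 mm tall overall, about 0.12 kg (varies); origin at the centre of its underside, z up; stands on the channel floor 4 mm above the bench, in the row of four touching jars; the last, farthest from the stop: the one to push on.
- gate (a joint): swing gate on an upright hinge by the track's y- rail, in rad: 0 = its arm lies beside the channel, pointing away from the stop (track -x); negative = swung farther out (start -0.6 to 0); 1.57 = shut, at its limit, straight across the channel (pointing to track +y), 3 mm behind the last jar's home place. Closes clockwise seen from above. About 1 N at the arm's end, no spring, stays where left.
- gate_hinge (a point): on the gate's hinge axis, 38 mm above the bench; fixed at x = -8 mm, y = -40 mm of the track. The hinge barrel is 16 mm in diameter, top 51 mm above the bench.
- gate_tip (a point): the free end of the gate arm, middle of its thickness, 38 mm above the bench, 68 mm from the hinge axis. The arm is a flat steel bar 8 mm thick and 20 mm tall (28 to 48 mm above the bench).
- spare_jar: bystander: a fifth jar of the same kind (50 mm diameter, 62 mm tall) standing on the bench beside the channel, not part of the row; origin at the centre of its underside.
- forceps: bystander: steel forceps lying on the bench, 130 mm long, 5 mm high; origin at mid-length, underneath.
- pot: bystander: empty black plant pot, 60 mm wide, 55 mm tall; origin at the centre of its underside.
- dishes: bystander: stack of two culture dishes, 90 mm diameter, 29 mm tall; origin at the centre of its underside.
- bottle: bystander: white plastic bottle, 64 mm diameter, 150 mm tall; origin at the centre of its underside.
- marker: bystander: thick grey marker with a black cap, 120 mm long, 16 mm high, lying on the bench; origin underneath, 50 mm from the plain end.
- tray: bystander: empty white open tray, 110 x 70 x 35 mm; origin at the centre of its underside.
Mind the look-alikes: they are no part of the job. What is shaped like the jar4 but blue or turquoise is not meant. What is shaped like the jar2 but purple is not meant.

How it is judged:
On the way, in this order (a step that is already met when the one before it is completed fails the run):
1. the four jars are home against the stop (each within 6 mm) while the gate still stands open (x of jar1 in the frame of track above 0.169 m and x of jar2 in the frame of track above 0.119 m and x of jar3 in the frame of track above 0.069 m and x of jar4 in the frame of track above 0.019 m and value of joint gate below 1.2 rad), for 0.1 s.
2. the gate is shut (value of joint gate above 1.45 rad), for 0.1 s.
At the end, for the whole second after the job is handed in: Each of the four jars stands upright on the channel floor within 6 mm of its home place along the channel (row touching, first jar against the end stop), at rest, and the gate is shut: within 0.12 rad of straight across (x of jar1 in the frame of track above 0.169 m and z of each of jar1, jar2, jar3, jar4 in the frame of track below 0.008 m and y of jar1 in the frame of track between -0.006 and 0.006 m and angle between each of jar1, jar2, jar3, jar4's own z axis and vertical below 0.08 rad and linear speed of each of jar1, jar2, jar3, jar4 below 0.01 m/s and x of jar2 in the frame of track above 0.119 m and y of jar2 in the frame of track between -0.006 and 0.006 m and x of jar3 in the frame of track above 0.069 m and y of jar3 in the frame of track between -0.006 and 0.006 m and x of jar4 in the frame of track above 0.019 m and y of jar4 in the frame of track between -0.006 and 0.006 m and value of joint gate above 1.45 rad and velocity of joint gate below 0.05 rad/s).
It fails at once if a jar of the row is lifted more than 12 mm (z of any of jar1, jar2, jar3, jar4 in the frame of track above 0.016 m).
It fails at once if a jar of the row is tipped by more than 0.35 rad (angle between any of jar1, jar2, jar3, jar4's own z axis and vertical above 0.35 rad).
It fails at once if the row is pulled apart: jars 1 and 4 more than 30 mm farther apart than when touching (distance between jar1 and jar4 above 0.181 m).
It fails at once if a bystander is moved more than 25 mm (distance of any of spare_jar, forceps, pot, dishes, bottle, marker, tray from where it was at the start of the episode above 0.025 m).
It also fails if it takes over 48 s, if anything falls off the work surface, if the arm or the gripper's body presses on something with over 40 N, if the wrist force passes 120 N, or if a joint passes its speed limit or range.

## Working session

There is one attempt and no reset: what is moved stays moved. The work goes in short steps, Python scripts to look and compute and a shell command to move; the robot and the scene stay as the last step left them, time stands still between calls to the robot, and variables do not carry over. Pictures are saved under pics/ and viewed, about 8 in all and at most 12, crops included, and the job is handed in when it is done.

```bash
mkdir -p pics; cat > h.py <<'E'
import numpy as np, cv2
from bench import r
def snap(n,f):
    c=r.camera(n); cv2.imwrite('pics/'+f,c['pixels'][:,:,::-1]); np.savez('pics/'+f[:-4],**c); return c
def ray(c,u,v):
    T=np.array(c['camera_from_world']); R=T[:3,:3]; o=-R.T@T[:3,3]
    d=R.T@np.array([(u-c['cx'])/c['fx'],-(v-c['cy'])/c['fy'],-1]); return o,d
def onz(c,u,v,z):
    o,d=ray(c,u,v); return o+d*(z-o[2])/d[2]
def proj(c,p):
    T=np.array(c['camera_from_world']); q=T[:3,:3]@np.array(p)+T[:3,3]
    return c['cx']+c['fx']*q[0]/-q[2], c['cy']+c['fy']*q[1]/q[2]
E
python3 - <<'E'
from h import *
s=r.read_state(); print(s, r.tip_extent)
for n in('top','scene'):
    c=snap(n,n+'1.png'); print(n,c.keys(),c['fx'],c['camera_from_world'])
E
```

```text
{'time': 0.0, 'joint_positions': array([ 1.26740603,  0.33284649, -0.06469422,  1.46092412,  0.02160883,
        1.34989818, -0.08848002]), 'joint_vel': array([-0.00038697, -0.00135609,  0.00142893, -0.0010379 ,  0.00190176,
       -0.00105078, -0.00151064]), 'joint_torque': array([-5.85537055e-04, -6.23259902e+01,  2.40615837e-02, -3.89899278e+01,
       -6.14486821e-02,  3.97028332e-02,  1.26800146e-04]), 'ee_pos': array([ 0.17309045, -0.60019118,  0.24377797]), 'eef_rot': array([ 9.90157949e-01,  1.39952708e-01, -1.33361270e-04, -6.77185249e-04]), 'ft_force': array([-0.24093934,  0.28379478,  0.14973756]), 'torque': array([-0.01496276,  0.01668245,  0.0231684 ]), 'width': 0.08699485495225316} 0.022
top dict_keys(['pixels', 'fx', 'fy', 'cx', 'cy', 'camera_from_world']) 466.6361429679265 [[ 2.71573273e-04 -9.99847337e-01  1.74707832e-02  3.01261947e-03]
 [ 9.86661965e-01  3.11184547e-03  1.62752829e-01 -6.10408386e-01]
 [-1.62782349e-01  1.71935579e-02  9.86512184e-01 -1.00665073e+00]
 [ 0.00000000e+00  0.00000000e+00  0.00000000e+00  1.00000000e+00]]
scene dict_keys(['pixels', 'fx', 'fy', 'cx', 'cy', 'camera_from_world']) 439.41505644330255 [[ 0.52200047  0.85291707 -0.0069275  -0.31189557]
 [-0.6889121   0.42638744  0.58616881  0.36675764]
 [ 0.50290718 -0.30120796  0.81015933 -1.21972338]
 [ 0.          0.          0.          1.        ]]
```

View pics/top1.png

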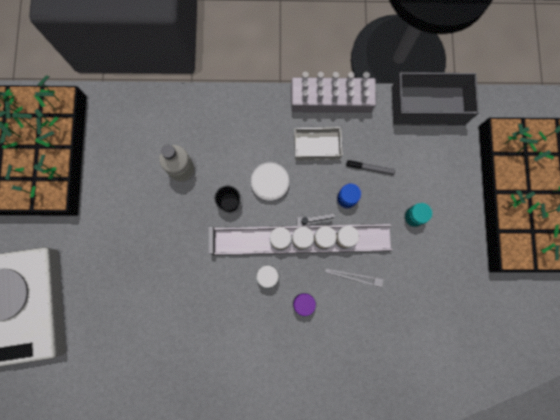

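View pics/scene1.png

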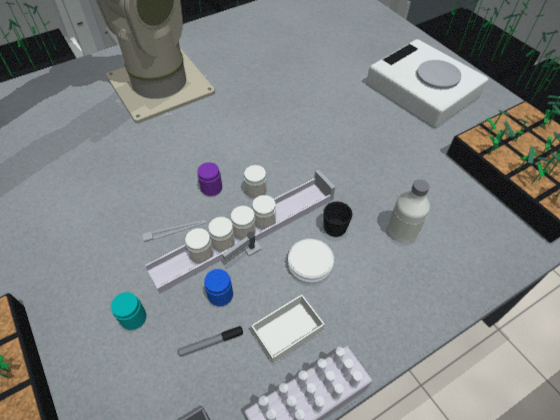

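The top view shows the channel from (212,240) to (391,238), with row caps at about (281..348,238). The gate hinge is at (304,220) with its tip near (333,217), the spare jar at (268,278), and the forceps around (355,278). Next I'll measure these.

```bash
python3 - <<'E'
from h import *
c=dict(np.load('pics/top1.npz')); im=c['pixels']
crop=im[200:300,195:405][:,:,::-1]
cv2.imwrite('pics/crop1.png',cv2.resize(crop,None,fx=3.8,fy=3.8,interpolation=cv2.INTER_CUBIC))
g=im.astype(int); mn=g.min(2); sat=g.max(2)-mn
roi=(slice(200,300),slice(195,405))
for nm,m in (('white',(mn>165)&(sat<16)),('chan',(g[:,:,0]-g[:,:,1]>=8)&(mn>60))):
    mm=np.zeros(mn.shape,np.uint8); mm[roi]=m[roi]
    n,l,st,ce=cv2.connectedComponentsWithStats(mm)
    for i in range(1,n):
        if st[i,4]>40: print(nm,st[i],ce[i].round(1),onz(c,*ce[i],.066).round(4))
for p in ((281,238),(348,238),(200,238),(300,215),(225,243)): print(p,im[p[1],p[0]])
E
```

```text
white [339 225  51  25 965] [364.3 237.9] [ 0.5533 -0.1805  0.066 ]
white [ 216  226   99   27 1750] [261.7 239.9] [0.5483 0.047  0.066 ]
white [316 226  20  21 323] [325.6 236. ] [ 0.5572 -0.0944  0.066 ]
white [257 266  21  21 341] [267. 276.] [0.4694 0.035  0.066 ]
chan [355 228  36  23 639] [372.9 239.3] [ 0.5503 -0.1995  0.066 ]
chan [215 231  58  23 972] [241.  242.3] [0.5429 0.0925 0.066 ]
chan [294 293  21   7  72] [305.5 296.4] [ 0.4255 -0.0488  0.066 ]
(281, 238) [199 196 198]
(348, 238) [202 199 199]
(200, 238) [118 118 121]
(300, 215) [122 122 125]
(225, 243) [196 186 196]
```

View pics/crop1.png

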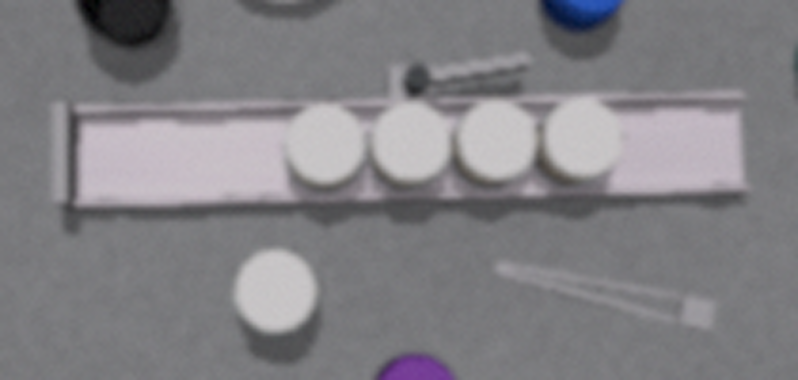

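The crop shows jar1's cap at (327,143), jar4's at (582,137), the hinge at (416,79) and the gate tip at (528,62). The rails run from (76,107) to (742,95) and from (78,206) to (746,190).

```bash
python3 - <<'E'
from h import *
from scipy.spatial.transform import Rotation as R
c=dict(np.load('pics/top1.npz'))
f=lambda u,v,z:onz(c,195+(u+.5)/3.8-.5,200+(v+.5)/3.8-.5,z)
P={k:f(*v) for k,v in dict(j1=(327,143,.066),j2=(412,142,.066),j3=(497,140,.066),j4=(582,137,.066),spare=(275,291,.066),hinge=(416,79,.051),tip=(528,62,.048),
 ruL=(76,107,.022),ruR=(742,95,.022),rlL=(78,206,.022),rlR=(746,190,.022),st=(67,103,.046),sb=(67,202,.046),fcap=(698,312,.004),ftip=(500,268,.004)).items()}
for k in P: print(k,P[k].round(4))
R1=(P['ruR']+P['rlR'])/2; L1=(P['ruL']+P['rlL'])/2
print('len',np.linalg.norm(R1-L1),'w',np.linalg.norm(P['ruL']-P['rlL']),np.linalg.norm(P['ruR']-P['rlR']))
ex=(L1-R1)[:2]; 
ex/=np.linalg.norm(ex); ey=np.array([-ex[1],ex[0]]); yaw=np.arctan2(ex[1],ex[0]); print('yaw',yaw)
jl=(P['j1']-P['j4'])[:2]; print('jar yaw',np.arctan2(jl[1],jl[0]),np.linalg.norm(jl))
S=(P['st']+P['sb'])[:2]/2
for nm,o in (('fromopen',R1[:2]+.21*ex),('stop',S-.2*ex),('rails stop',L1[:2]-.2*ex),('hinge',P['hinge'][:2]+.008*ex+.04*ey)): print(nm,o.round(4))
o=R1[:2]+.21*ex
for k in P: d=P[k][:2]-o; print(k,(d@ex).round(4),(d@ey).round(4))
d=(P['tip']-P['hinge'])[:2]; a=np.arctan2(d@ey,-(d@ex)); print('gate',a,np.linalg.norm(d))
s=r.read_state(); print(R.from_quat(s['eef_rot']).as_matrix().round(3))
E
```

```text
j1 [0.5543 0.005  0.066 ]
j2 [ 0.555  -0.0445  0.066 ]
j3 [ 0.5563 -0.0941  0.066 ]
j4 [ 0.5581 -0.1438  0.066 ]
spare [0.4689 0.0348 0.066 ]
hinge [ 0.5943 -0.0481  0.051 ]
tip [ 0.6052 -0.1154  0.048 ]
ruL [0.5809 0.1568 0.022 ]
ruR [ 0.5893 -0.2497  0.022 ]
rlL [0.5208 0.1542 0.022 ]
rlR [ 0.5312 -0.2499  0.022 ]
st [0.5801 0.1591 0.046 ]
sb [0.5213 0.1577 0.046 ]
fcap [ 0.4582 -0.2223  0.004 ]
ftip [ 0.4848 -0.1017  0.004 ]
len 0.4053720428631335 w 0.06012485595279795 0.05817874946326673
yaw 1.5940078456567512
jar yaw 1.5966790655367773 0.1488897685141402
fromopen [ 0.5554 -0.0399]
stop [ 0.5553 -0.0415]
rails stop [ 0.5555 -0.0445]
hinge [ 0.5541 -0.041 ]
j1 0.0449 0.0001
j2 -0.0046 0.0005
j3 -0.0542 0.0004
j4 -0.104 -0.0003
spare 0.0767 0.0847
hinge -0.0091 -0.0387
tip -0.0767 -0.0481
ruL 0.196 -0.0301
ruR -0.2106 -0.0291
rlL 0.1948 0.0301
rlR -0.2094 0.0291
st 0.1984 -0.0293
sb 0.1983 0.0295
fcap -0.1801 0.1014
ftip -0.0602 0.072
gate -0.13759385235656768 0.06817016904427073
[[ 0.961  0.277 -0.   ]
 [ 0.277 -0.961  0.001]
 [-0.    -0.001 -1.   ]]
```

```bash
cat >> h.py <<'E'
ex=np.array([-.0242,.9997]); ey=np.array([-.9997,-.0242]); O=np.array([.5553,-.0405])
def where():
    from scipy.spatial.transform import Rotation as R
    s=r.read_state(); M=R.from_quat(s['eef_rot']).as_matrix(); d=s['ee_pos'][:2]-O
    print('t',round(s['time'],2),'track x,y mm',(1e3*d@ex).round(1),(1e3*d@ey).round(1),'tip z',(1e3*(s['ee_pos'][2]-.022)).round(1),
     'tool y vs -ex',round(float(np.arctan2(M[:2,1]@-ey,M[:2,1]@-ex)),3),'tilt',M[2].round(3),'F track',(s['ft_force'][:2]@ex).round(2),(s['ft_force'][:2]@ey).round(2),s['ft_force'][2].round(2),'w',round(s['width'],4))
E
python3 -m jog '[[0,0,0,0.13,1],[0,0,0,0.13,1],[3,-3,0,0,1],[3,-3,0,0,1],[3,-3,0,0,1],[3,-3,0,0,1],[3,-3,0,0,1],[3,-3,0,0,1],[3,-3,0,0,1],[3,-3,0,0,1]]' 20; python3 -c "from h import *;where()"
```

```text
time: 1.1
ee_pos: [0.412, -0.3529, 0.239]
eef_rot: [1.0, -0.002, -0.004, -0.003]
ft_force: [0.1, -1.0, -0.4]
width: 0.015
t 1.1 track x,y mm -308.8 150.8 tip z 217.0 tool y vs -ex -0.028 tilt [-0.007 -0.005 -1.   ] F track -1.04 -0.09 -0.4 w 0.015
```

```bash
python3 -m jog '[[3.6,-3.4,0,-0.028,1],[3.6,-3.4,0,0,1],[3.6,-3.4,0,0,1],[3.6,-3.4,0,0,1],[0,0,1,0,1],[0,0,3,0,1],[0,0,3,0,1],[0,0,3,0,1],[0,0,1,0,1],[0,0,0,0,1]]' ; python3 -c "from h import *;where()"
```

```text
time: 2.1
ee_pos: [0.5582, -0.2004, 0.1232]
eef_rot: [1.0, 0.019, -0.004, -0.005]
ft_force: [0.3, -1.3, -0.3]
width: 0.0004
t 2.1 track x,y mm -159.9 0.9 tip z 101.2 tool y vs -ex 0.014 tilt [-0.007 -0.01  -1.   ] F track -1.3 -0.26 -0.33 w 0.0004
```

```bash
python3 -m jog '[[0,1.2,0,-0.014,1],[0,0,2,0,1],[0,0,2,0,1],[0,0,2,0,1],[0,0,1,0,1],[0,0,1,0,1],[0,0,0.5,0,1],[0,0,0,0,1],[0,0,0,0,1],[0,0,0,0,1]]' ; python3 - <<'E'
from h import *
where()
c=snap('top','top2.png'); im=c['pixels'][170:310,190:410,::-1]
cv2.imwrite('pics/crop2.png',cv2.resize(im,None,fx=3.5,fy=3.5,interpolation=cv2.INTER_CUBIC))
c=snap('scene','scene2.png')
cv2.imwrite('pics/crop2s.png',cv2.resize(c['pixels'][120:320,100:380,::-1],None,fx=2.8,fy=2.8,interpolation=cv2.INTER_CUBIC))
E
```

```text
time: 3.1
ee_pos: [0.5647, -0.2156, 0.0472]
eef_rot: [1.0, 0.025, 0.003, -0.002]
ft_force: [0.1, -0.1, 0.5]
width: 0.0003
t 3.1 track x,y mm -175.3 -5.2 tip z 25.2 tool y vs -ex 0.026 tilt [ 0.006 -0.004 -1.   ] F track -0.13 -0.08 0.46 w 0.0003
```

View pics/crop2s.png

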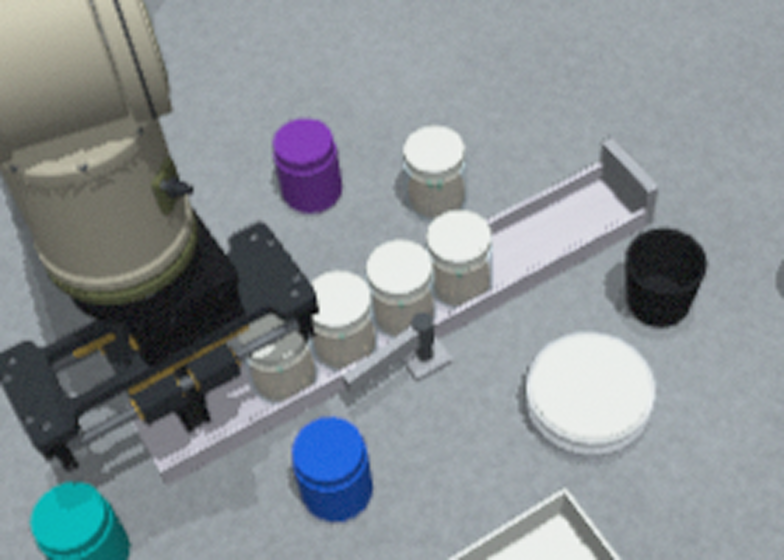

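The scene crop shows the closed fingers in the channel behind jar4, with the gripper body clear above the caps and the gate open. I'll start the push.

```bash
python3 -m jog '[[-0.3,0,0.3,-0.013,1],[-0.3,0,0.3,-0.013,1],[0,-0.6,0,0,1],[0,-0.6,0,0,1],[0,-0.6,0,0,1],[0,-0.6,0,0,1],[0,-0.6,0,0,1],[0,-0.6,0,0,1],[0,-0.6,0,0,1],[0,-0.6,0,0,1]]' ; python3 -c "from h import *;where()"
```

```text
time: 4.2
ee_pos: [0.5549, -0.1667, 0.0422]
eef_rot: [0.999, 0.038, 0.004, -0.0]
ft_force: [0.2, -4.1, 1.2]
width: 0.0003
t 4.2 track x,y mm -126.2 3.5 tip z 20.2 tool y vs -ex 0.052 tilt [ 0.009 -0.    -1.   ] F track -4.11 -0.13 1.18 w 0.0003
```

```bash
python3 -m jog '[[0.05,-0.7,0,0.02,1],[0.05,-0.7,0,0.02,1],[0.05,-0.7,0,0.01,1],[0.05,-0.7,0,0,1],[0.05,-0.7,0,0,1],[0.05,-0.7,0,0,1],[0,-0.7,0,0,1],[0,-0.7,0,0,1],[0,-0.7,0,0,1],[0,-0.7,0,0,1]]' ; python3 -c "from h import *;where()"
```

```text
time: 5.2
ee_pos: [0.5552, -0.093, 0.0424]
eef_rot: [1.0, 0.012, 0.004, 0.001]
ft_force: [-0.9, -4.7, 1.4]
width: 0.0006
t 5.2 track x,y mm -52.5 1.4 tip z 20.4 tool y vs -ex -0.001 tilt [ 0.009  0.002 -1.   ] F track -4.68 1.0 1.4 w 0.0006
```

```bash
python3 -m jog '[[0.03,-0.6,0,0,1],[0.03,-0.5,0,0,1],[0.03,-0.5,0,0,1],[0,-0.4,0,0,1],[0,-0.4,0,0,1],[0,-0.3,0,0,1],[0,-0.3,0,0,1],[0,-0.2,0,0,1],[0,-0.2,0,0,1],[0,0,0,0,1]]' ; python3 - <<'E'
from h import *
where()
c=snap('top','top3.png'); im=c['pixels'][170:310,190:410,::-1]
cv2.imwrite('pics/crop3.png',cv2.resize(im,None,fx=3.5,fy=3.5,interpolation=cv2.INTER_CUBIC))
c=snap('scene','scene3.png')
cv2.imwrite('pics/crop3s.png',cv2.resize(c['pixels'][120:320,100:380,::-1],None,fx=2.8,fy=2.8,interpolation=cv2.INTER_CUBIC))
E
```

```text
time: 6.2
ee_pos: [0.5551, -0.0553, 0.0423]
eef_rot: [1.0, 0.012, 0.004, 0.001]
ft_force: [0.2, -3.3, 1.3]
width: 0.0009
t 6.2 track x,y mm -14.8 0.6 tip z 20.3 tool y vs -ex -0.0 tilt [ 0.008  0.002 -1.   ] F track -3.3 -0.09 1.26 w 0.0009
```

View pics/crop3s.png

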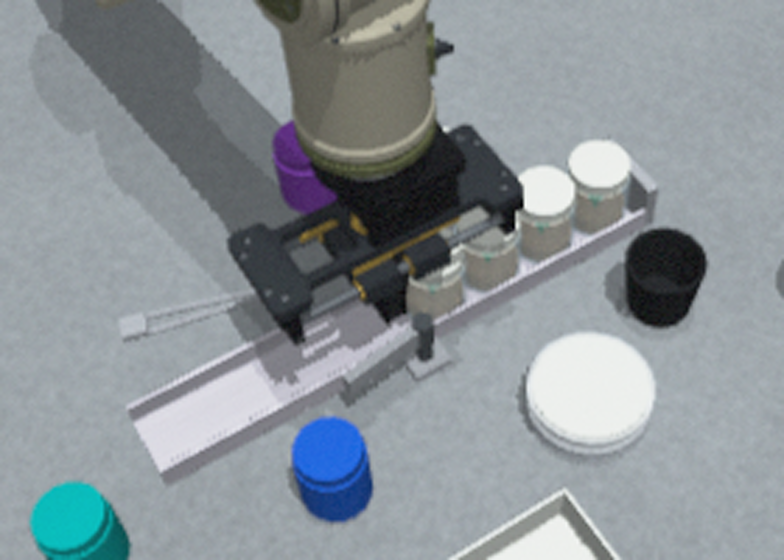

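The row is together but still a few mm short of the stop, and the force of 3.3 N is sliding friction only. I'll continue in small steps until the force jumps.

```bash
python3 -m jog '[[0,-0.15,0,0,1],[0,-0.15,0,0,1],[0,-0.15,0,0,1],[0,-0.15,0,0,1],[0,-0.15,0,0,1],[0,-0.1,0,0,1],[0,-0.1,0,0,1],[0,-0.1,0,0,1],[0,-0.1,0,0,1],[0,-0.1,0,0,1]]' ; python3 -c "from h import *;where()"
```

```text
time: 7.3
ee_pos: [0.5553, -0.0541, 0.0429]
eef_rot: [1.0, 0.007, 0.005, 0.007]
ft_force: [1.1, -6.0, -0.3]
width: 0.0006
t 7.3 track x,y mm -13.6 0.3 tip z 20.9 tool y vs -ex -0.011 tilt [ 0.009  0.013 -1.   ] F track -6.0 -0.95 -0.25 w 0.0006
```

```bash
python3 -m jog '[[0,-0.3,0,0,1],[0,-0.3,0,0,1],[0,-0.4,0,0,1],[0,-0.4,0,0,1],[0,-0.4,0,0,1],[0,-0.4,0,0,1],[0,-0.4,0,0,1],[0,-0.4,0,0,1],[0,-0.4,0,0,1],[0,-0.4,0,0,1]]' ; python3 - <<'E'
from h import *
where()
c=snap('top','top4.png'); im=c['pixels'][200:300,195:405,::-1]
cv2.imwrite('pics/crop4.png',cv2.resize(im,None,fx=3.8,fy=3.8,interpolation=cv2.INTER_CUBIC))
for x in(.175,.125,.075,.025):
  p=O+x*ex; u=proj(c,[*p,.066]); print(x,(u[0]-195+.5)*3.8,(u[1]-200+.5)*3.8)
E
```

```text
time: 8.3
ee_pos: [0.5579, -0.0534, 0.0458]
eef_rot: [1.0, -0.01, 0.007, 0.026]
ft_force: [0.2, -16.3, 3.4]
width: 0.0003
t 8.3 track x,y mm -12.9 -2.2 tip z 23.8 tool y vs -ex -0.045 tilt [ 0.015  0.052 -0.999] F track -16.26 0.18 3.39 w 0.0003
0.175 104.51967773489022 148.5070648122622
0.125 190.79066056116523 146.62135681604
0.075 276.8848607074016 144.73951292919082
0.025 362.80282100029746 142.86152128662812
```

View pics/crop4.png

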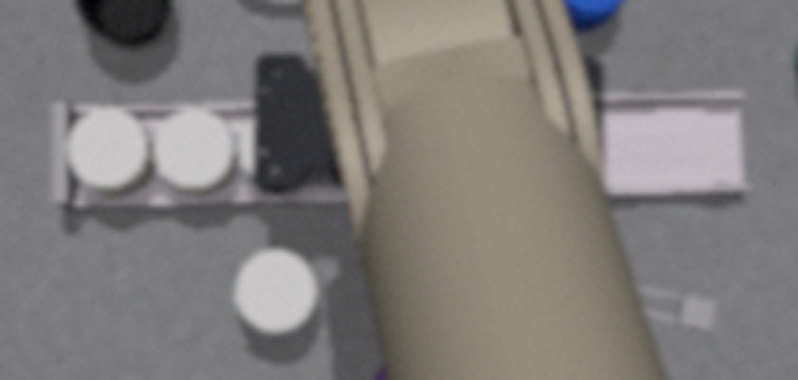

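Jar1's cap at (108,150) is about 2 mm from its predicted home. The force rose to 16 N with no motion, so the row is home. I'll back off, rise and go to the gate's outer side, checking the blue jar's position first.

```bash
python3 -m jog '[[0,0.5,0,0.01,1],[0,1,0,0.01,1],[0,1.5,0,0.01,1],[0,1.5,0,0.01,1],[0,0,-1.5,0,1],[0,0,-1.5,0,1],[0,0,-1.5,0,1],[0,0,-1.0,0,1],[0,0,-0.5,0,1],[0,0,0,0,1]]' ; python3 - <<'E'
from h import *
where()
c=dict(np.load('pics/top1.npz')); g=c['pixels'].astype(int)
m=((g[:,:,2]-g[:,:,0]>60)&(g[:,:,1]<90)).astype(np.uint8)
n,l,st,ce=cv2.connectedComponentsWithStats(m)
for i in range(1,n):
  if st[i,4]>60: 
    p=onz(c,*ce[i],.055)[:2]-O; print(st[i],p@ex,p@ey)
E
```

```text
time: 9.35
ee_pos: [0.5554, -0.0954, 0.115]
eef_rot: [0.999, -0.03, 0.009, 0.024]
ft_force: [0.9, -0.5, -0.2]
width: 0.0007
t 9.35 track x,y mm -54.8 1.2 tip z 93.0 tool y vs -ex -0.085 tilt [ 0.019  0.048 -0.999] F track -0.53 -0.87 -0.19 w 0.0007
[339 184  21  22 359] -0.11288295313293249 -0.09544817871366142
```

```bash
python3 -m jog '[[0,0,0,-0.085,1],[2,0,0,0,1],[2,0,0,0,1],[2,0,0,0,1],[2,0,0,0,1],[1,0,0,0,1],[0,0,1,0,1],[0,0,1,0,1],[0,0,0,0,1],[0,0,0,0,1]]' ; python3 -c "from h import *;where()"
```

```text
time: 10.35
ee_pos: [0.6446, -0.0918, 0.0894]
eef_rot: [1.0, 0.015, 0.004, 0.024]
ft_force: [-0.2, -0.2, 0.1]
width: 0.0006
t 10.35 track x,y mm -53.5 -88.1 tip z 67.4 tool y vs -ex 0.006 tilt [ 0.006  0.049 -0.999] F track -0.16 0.19 0.08 w 0.0006
```

```bash
python3 -m jog '[[0,0,1,0,1],[0,0,1,0,1],[0,0,1,0,1],[0,0,0.4,0,1],[0,0,0,0,1],[-0.5,0,0,0,1],[-0.6,0,0,0,1],[-0.6,0,0,0,1],[-0.6,0,0,0,1],[0,0,0,0,1]]' ; python3 -c "from h import *;where()"
```

```text
time: 11.35
ee_pos: [0.6191, -0.0949, 0.0532]
eef_rot: [1.0, 0.015, 0.004, 0.025]
ft_force: [0.3, -0.3, 0.1]
width: 0.0007
t 11.35 track x,y mm -55.9 -62.4 tip z 31.2 tool y vs -ex 0.006 tilt [ 0.007  0.05  -0.999] F track -0.27 -0.25 0.14 w 0.0007
```

```bash
python3 -m jog '[[-0.6,0,0,0,1],[-0.6,0,0,0,1],[-0.6,0,0,0,1],[-0.6,0,0,0,1],[-0.6,0,0,0,1],[-0.6,0,0,0,1],[-0.5,0,0,0,1],[-0.5,0,0,0,1],[0,0,0,0,1],[0,0,0,0,1]]' ; python3 - <<'E'
from h import *
where()
c=snap('scene','scene5.png')
cv2.imwrite('pics/crop5s.png',cv2.resize(c['pixels'][120:320,100:380,::-1],None,fx=2.8,fy=2.8,interpolation=cv2.INTER_CUBIC))
E
```

```text
time: 12.35
ee_pos: [0.5696, -0.0966, 0.0538]
eef_rot: [1.0, 0.015, 0.005, 0.025]
ft_force: [1.9, -0.7, 0.2]
width: 0.0004
t 12.35 track x,y mm -56.5 -13.0 tip z 31.8 tool y vs -ex 0.005 tilt [ 0.01   0.05  -0.999] F track -0.79 -1.88 0.16 w 0.0004
```

View pics/crop5s.png

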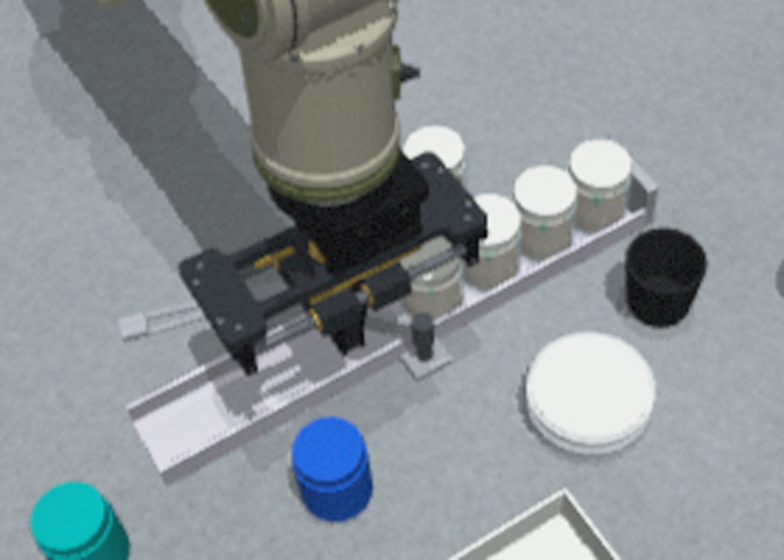

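The gate is off its rest place and swinging with the finger, which reads about 2 N. I'll continue the arc.

```bash
python3 -m jog '[[-0.5,-0.3,0,0,1],[-0.5,-0.4,0,0,1],[-0.4,-0.5,0,0,1],[-0.3,-0.5,0,0,1],[-0.2,-0.5,0,0,1],[-0.1,-0.4,0,0,1],[-0.1,-0.4,0,0,1],[0,-0.3,0,0,1],[0,-0.3,0,0,1],[0,0,0,0,1]]' ; python3 -c "from h import *;where()"
```

```text
time: 13.4
ee_pos: [0.5459, -0.0636, 0.052]
eef_rot: [0.999, 0.013, 0.005, 0.028]
ft_force: [-0.8, 0.1, -0.3]
width: 0.0006
t 13.4 track x,y mm -22.9 10.0 tip z 30.0 tool y vs -ex 0.002 tilt [ 0.01   0.057 -0.998] F track 0.14 0.82 -0.25 w 0.0006
```

```bash
python3 -m jog '[[0,-0.2,0,0,1],[0,-0.2,0,0,1],[0,-0.2,0,0,1],[0,-0.2,0,0,1],[0,-0.2,0,0,1],[0,-0.2,0,0,1],[0,-0.2,0,0,1],[0,-0.2,0,0,1],[0,-0.2,0,0,1],[0,-0.2,0,0,1]]' ; python3 - <<'E'
from h import *
where()
c=snap('scene','scene6.png')
cv2.imwrite('pics/crop6s.png',cv2.resize(c['pixels'][170:270,220:360,::-1],None,fx=5.6,fy=5.6,interpolation=cv2.INTER_CUBIC))
E
```

```text
time: 14.4
ee_pos: [0.5457, -0.0628, 0.052]
eef_rot: [0.999, 0.005, 0.005, 0.04]
ft_force: [0.4, -8.5, 1.6]
width: 0.0004
t 14.4 track x,y mm -22.1 10.2 tip z 30.0 tool y vs -ex -0.014 tilt [ 0.009  0.08  -0.997] F track -8.54 -0.22 1.57 w 0.0004
```

View pics/crop6s.png

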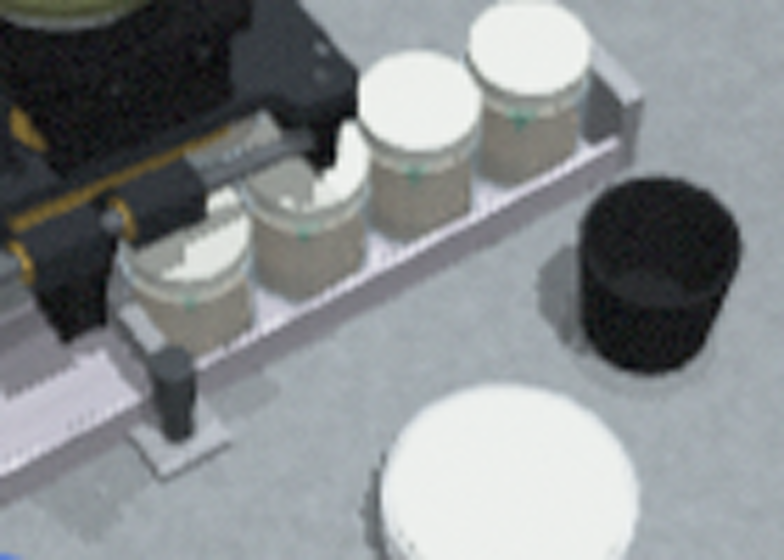

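The gate bar lies across the channel against the last jar, and 8.5 N of push gives no motion, so it is on its limit. I'll retreat along the channel, go up, and check from the top.

```bash
python3 -m jog '[[0,0.5,0,0,1],[0,1,0,0,1],[0,1.5,0,0,1],[0,1,0,0,1],[0,0,-2,0,1],[0,0,-3,0,1],[0,0,-3,0,1],[0,0,-3,0,1],[0,3,0,0,1],[0,3,0,0,1]]' ; python3 -m jog '[[0,4,0,0,1],[0,4,0,0,1],[0,4,0,0,1],[0,4,0,0,1],[0,3,0,0,1],[0,2,0,0,1],[0,0,0,0,1],[0,0,0,0,1],[0,0,0,0,1],[0,0,0,0,1]]'; python3 - <<'E'
from h import *
where()
c=snap('top','top7.png'); im=c['pixels'][200:300,195:405,::-1]
cv2.imwrite('pics/crop7.png',cv2.resize(im,None,fx=3.8,fy=3.8,interpolation=cv2.INTER_CUBIC))
for p in((.175,0,.066),(.125,0,.066),(.075,0,.066),(.025,0,.066),(-.008,.028,.048),(-.008,-.04,.051)):
  q=O+p[0]*ex+p[1]*ey; u=proj(c,[*q,p[2]]); print(p,round((u[0]-195+.5)*3.8,1),round((u[1]-200+.5)*3.8,1))
E
```

```text
time: 15.45
ee_pos: [0.5451, -0.1522, 0.1725]
eef_rot: [0.999, 0.009, 0.003, 0.037]
ft_force: [0.1, -0.7, 0.4]
width: 0.0006
time: 16.45
ee_pos: [0.5473, -0.3728, 0.1882]
eef_rot: [0.999, 0.009, 0.003, 0.035]
ft_force: [-0.5, 0.7, -0.2]
width: 0.0003
t 16.45 track x,y mm -332.0 16.0 tip z 166.2 tool y vs -ex -0.006 tilt [ 0.006  0.071 -0.997] F track 0.68 0.52 -0.22 w 0.0003
(0.175, 0, 0.066) 104.5 148.5
(0.125, 0, 0.066) 190.8 146.6
(0.075, 0, 0.066) 276.9 144.7
(0.025, 0, 0.066) 362.8 142.9
(-0.008, 0.028, 0.048) 418.9 192.3
(-0.008, -0.04, 0.051) 415.5 77.6
```

View pics/crop7.png

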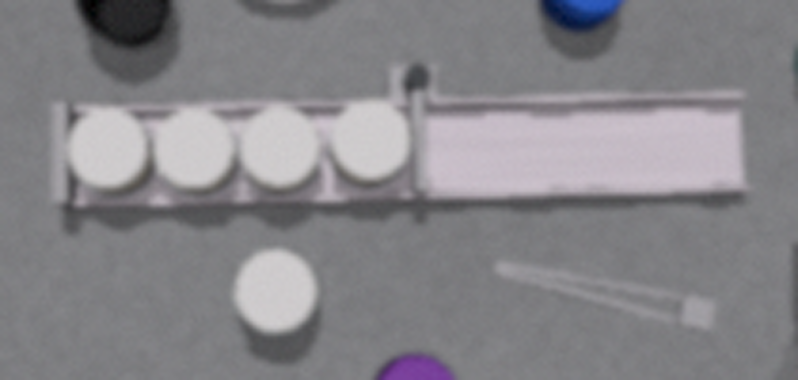

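Jars 1–3 are touching, at 107, 193 and 279 px. Jar4's cap at (371,140) reads about 3.5 mm back and 3 mm sideways from line. That could be a lean or a small gap, so I'll look closer.

```bash
python3 - <<'E'
from h import *
c=snap('scene','scene8.png')
cv2.imwrite('pics/crop8s.png',cv2.resize(c['pixels'][160:270,210:350,::-1],None,fx=5.4,fy=5.4,interpolation=cv2.INTER_CUBIC))
for p in((.175,0),(.125,0),(.075,0),(.025,0)):
  q=O+p[0]*ex
  for z in (.066,.004):
    u=proj(c,[*q,z]); print(p,z,round((u[0]-210+.5)*5.4,1),round((u[1]-160+.5)*5.4,1))
E
```

```text
(0.175, 0) 0.066 565.8 98.7
(0.175, 0) 0.004 555.1 197.6
(0.125, 0) 0.066 460.7 152.5
(0.125, 0) 0.004 455.3 250.2
(0.075, 0) 0.066 351.9 208.3
(0.075, 0) 0.004 352.2 304.6
(0.025, 0) 0.066 239.3 266.0
(0.025, 0) 0.004 245.6 360.9
```

View pics/crop8s.png

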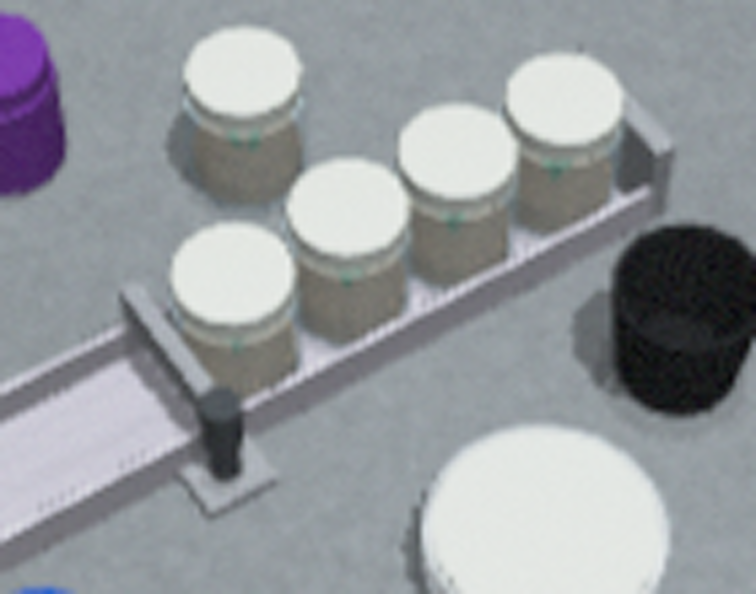

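```bash
python3 - <<'E'
from h import *
for f,k,u0,v0,pts in (('top7',3.8,195,200,[(108,150),(194,149.5),(279,147),(371,140)]),('scene8',5.4,210,160,[(564,101),(458,153),(347.5,210),(233,275)])):
  c=dict(np.load(f'pics/{f}.npz'))
  for u,v in pts:
    d=onz(c,u0+(u+.5)/k-.5,v0+(v+.5)/k-.5,.066)[:2]-O; print(f,(1e3*d@ex).round(1),(1e3*d@ey).round(1))
# cap fits
c=dict(np.load('pics/top7.npz')); g=c['pixels'][200:300,195:405]
G=cv2.resize(g,None,fx=8,fy=8,interpolation=cv2.INTER_CUBIC); gr=cv2.GaussianBlur(cv2.cvtColor(G,cv2.COLOR_RGB2GRAY),(0,0),4)
h=cv2.HoughCircles(gr,cv2.HOUGH_GRADIENT_ALT,1,100,param1=80,param2=.6,minRadius=70,maxRadius=100)
for x,y,R in sorted(h[0].tolist()):
    d=onz(c,195+(x+.5)/8-.5,200+(y+.5)/8-.5,.066)[:2]-O; print('hough',(1e3*d@ex).round(1),(1e3*d@ey).round(1),R/8)
E
```

```text
top7 172.7 1.2
top7 122.9 2.0
top7 73.5 1.6
top7 19.9 -1.3
scene8 173.7 -0.9
scene8 124.0 0.1
scene8 73.2 -0.1
scene8 20.9 -2.6Traceback (most recent call last):
  File "<stdin>", line 10, in <module>
TypeError: 'NoneType' object is not subscriptable
```

```bash
python3 -c "
from h import *
where(); print(r.close_job())"
```

```text
t 16.55 track x,y mm -332.0 15.9 tip z 166.3 tool y vs -ex -0.006 tilt [ 0.006  0.071 -0.997] F track -0.16 0.14 -0.53 w 0.0
the job is handed in; nothing more can be done
None
```

I pushed the four jars along the channel as one train to the end stop, then swung the gate shut behind them. I handed the job in at 16.6 s of the 48 s allowed. No verdict was reported.

**Row home:** the arm stopped moving while the push force rose to about 16 N, with the gate still open.

**Gate:** at its limit it took 8.5 N with no motion. In the last pictures it lies straight across the channel, to within about 0.01 rad.

**Last look at the jars:** all four stand upright. Jars 1 to 3 touch and are home, after allowing for a 1–2 mm bias in my measurements.

**One thing off:** jar 4 was not touching jar 3. It sits about 2–3 mm back, resting near the gate, at x ≈ 22 mm. The raw readings were 19.9 and 20.9 mm before correcting for the bias, and the limit is 19 mm. The shut gate should keep it inside that limit, so I left it there, since pushing on the cap above the gate risked tipping the jar.

**Other checks:** the automatic circle fit on the caps found nothing, so the jar positions come from cap centres I read off two camera views. The spare jar, forceps, pot and dishes looked unmoved in the final crops. I did not recheck the bottle, marker or tray, but the arm never went near them.

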